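# Shut and lock the stem chest

## Robot

A 6-joint arm with a two-finger parallel gripper is mounted at the origin on the work surface. World frame = base frame: x ahead of the robot, y to its left, z up, the work surface at z = 0. Lengths are in m, angles in rad, forces in N, time in s.
With the tool pointing down it reaches from about 0.4 to 0.825 m from the base axis. Payload 7 kg.
Tool frame: the origin (TCP) lies at the very end of the fingers, on their centre line; the grasp point (between the pads) lies 19 mm behind it; z points along the fingers, y is the direction in which the jaws open and shut (so a half turn about z gives the same grasp; the last joint's range is limited). The gripper opens to 88 mm and grips with 3 to 60 N. Pads are 19 mm wide; open, the fingers measure 130 mm over their backs; the gripper's body (78 mm by 193 mm) begins 47 mm behind the grasp point.
Start: joints at [1.436, 0.359, 0.012, 0, -1.224, -0.288], TCP at [0.277, 0.616, 0.227] pointing down, gripper open.
Joint ranges: [-3.07, 3.07], [-1.43, 2.12], [-1.02, 1.25], [-3.03, 1.67], [-3.05, -0], [-3.03, 3.03]. Speed limits (rad/s): [2.39, 2.39, 3.01, 3.14, 3.14, 3.14].

## Interface

Orientations are given as a unit quaternion [x, y, z, w].
In Python, from bench import readout, vision, arm gives the robot as it stands.
- The arm moves only by the tool send_rows, never from a script. Its argument "moves" is one flat list of numbers, 7 for each row, row after row: the shift along the tool's x, y, z scaled (see below), then the turn, a rotation vector about the tool's x, y, z scaled (see below), then the opening in per cent of the stroke, from 0 (shut) to 100 (fully open). In form: [tx, ty, tz, wx, wy, wz, jaw, tx, ty, tz, wx, wy, wz, jaw, ...]. A call has 1 to 20 rows; each row is the pose to reach, as a shift and turn from the pose commanded when the call began, along the tool's axes at that moment; what a row does not reach only later rows make up. The controller multiplies each number of a shift by 0.2 m and each number of a turn by 90 degrees. A row lasts 1/10 s, in which the tool goes at most 50 mm and 8.59 degrees, less where a joint would pass 70% of its speed; a pose out of reach is approached as far as the arm can. A call with a number of a shift or a turn outside -1 to 1 is refused whole. A call with a gripper value outside its range is refused whole. The fingers move at their own pace and stop on an object; the grip force is fixed at half the most. Time passes only in rows, so rows that repeat a pose let the fingers close. It gives the time, the measured TCP pose, the force and the opening at its end, in the units of the state.
- readout.get_state(): the state, without advancing time (a new reading comes with each control period).
- vision.snapshot(name): name is "scene" or "top" or "wrist"; returns a dict with "img" (480x640x3 uint8, red, green, blue), "z_map" (480x640 float32, m along the optical axis (not along the pixel's ray), 0 where there is no reading), "camera_matrix" (3x3 intrinsics, pixels), "pose" (4x4, takes a point from camera to world coordinates). Camera axes: x right, y down, z forward; pixel columns grow to the right and rows downward; lengths in m; the calibration is good to about 2 mm. A picture is of the moment at which its call begins.
- arm.job_done(): hands the job in, once; it reports no verdict.
The state is a dict: "clock": time; "joint_positions": joint angles; "joint_velocities": joint speeds; "joint_torque": joint torques, N m; "ee_pos": TCP position; "ee_rot": TCP orientation; "wrist_force": force on the tool from outside, world axes, zero at the start; "ft_torque": the same for the moment, N m; "gripper_width": opening from 0.0 (shut) to 1.0 (fully open).
Only numpy, scipy, OpenCV 4.12 (cv2) and the standard library are available. Lean on these libraries where they do the work, as an engineer would, in place of code of your own. Each camera call takes 0.05 s, during which the arm holds its last target.

## Task

Put the chest away for the night: with the fingertips, push both drawers of the low green chest fully shut, without slamming, so that the turned stems inside stay standing. Only when both are shut, push the round pad on top of the chest to the left (as seen from the robot, facing the drawers) until the locking bar is fully across. Do not lift anything, and leave everything else on the bench and on the chest where it stands.

Things in the scene. Friction and masses are not known exactly. Their poses are not given: they have to be found in the camera images.
- chest: low green sheet-metal chest with two drawers side by side, standing fixed on the bench. 432 mm wide, 220 mm deep, 110 mm high. Origin: bottom centre of its front face; its x axis points from the front face into the chest (away from the robot), y to the left, z up. Its top carries the locking bar.
- drawer_left (a joint): how far the left drawer (centre 97 mm left of the chest's middle) stands out, in m: 0 fully shut against a firm stop, up to 0.14 open. Starts 0.045 to 0.085. It slides along the chest's x axis with about 2 N of friction and stays where it is left.
- drawer_right (a joint): the same for the right drawer (centre 97 mm right of the chest's middle).
- drawer_left_strip (a point): centre of the front face of the left drawer's aluminium finger strip: a solid strip 130 mm wide and 24 mm high (52 to 76 mm above the bench) that stands 12 mm proud of the drawer's green front (146 mm wide, 13 to 91 mm above the bench); moves with the drawer. When the drawer is shut the strip's face is 12 mm in front of the chest's front face.
- drawer_right_strip (a point): centre of the front face of the right drawer's aluminium finger strip: a solid strip 130 mm wide and 24 mm high (52 to 76 mm above the bench) that stands 12 mm proud of the drawer's green front (146 mm wide, 13 to 91 mm above the bench); moves with the drawer. When the drawer is shut the strip's face is 12 mm in front of the chest's front face.
- lock_bar (a joint): position of the steel locking bar on the chest's top, in m: it slides to the left (the chest's +y). 0 fully unlocked, starts 0 to 0.02, 0.07 fully across against a firm stop (locked). About 2 N of friction; stays where it is left. Two tabs, 22 mm wide, hang from the bar 28 mm down the chest's front (7 mm proud of it, above the strips' height); unlocked they hang before the right and middle posts, locked before the two drawer fronts.
- bar_pad (a point): centre of the locking bar's push pad: a turned aluminium disc, 90 mm across (too wide to grip), on the chest's top; 75 mm behind the chest's front face. The disc stands on the 6 mm thick bar, its underside 116 mm and its top 142 mm above the bench; its full-width rim lies 126 to 138 mm above the bench (below that it tapers in slightly), this point at 131 mm. Moves with the bar.
- stem_l1_mid (a point): half-way up a small turned stem standing loose on the left drawer's floor just behind its front: aluminium, flange 36 mm across at the foot, neck 13 mm, 48 mm high, about 60 g. Visible only while the drawer is open. Must stay standing and ride along in the drawer.
- stem_l2_mid (a point): half-way up a small turned stem standing loose on the left drawer's floor just behind its front: aluminium, flange 36 mm across at the foot, neck 13 mm, 48 mm high, about 60 g. Visible only while the drawer is open. Must stay standing and ride along in the drawer.
- stem_r1_mid (a point): half-way up a small turned stem standing loose on the right drawer's floor just behind its front: aluminium, flange 36 mm across at the foot, neck 13 mm, 48 mm high, about 60 g. Visible only while the drawer is open. Must stay standing and ride along in the drawer.
- stem_r2_mid (a point): half-way up a small turned stem standing loose on the right drawer's floor just behind its front: aluminium, flange 36 mm across at the foot, neck 13 mm, 48 mm high, about 60 g. Visible only while the drawer is open. Must stay standing and ride along in the drawer.
- pedestal_a: large turned aluminium pedestal standing flange down on the bench, left of the chest; flange 100 mm across, 75 mm high; origin at the centre of its underside. Leave alone
- pedestal_b: the same kind of large pedestal (100 mm across, 75 mm high), right of the chest; origin at the centre of its underside. Leave alone
- pedestal_c: smaller pedestal (62 mm across, 47 mm high) standing on the chest's top, at the rear left; origin at the centre of its underside. Leave alone
- steel_cup: steel cup, 64 mm across, 55 mm high, on the chest's top at the rear right; origin at the centre of its underside. Leave alone
- flask: upright steel vacuum flask, 72 mm across, 240 mm high, on the bench to the right of the chest; origin at the centre of its underside. Leave alone
- spanner: spanner lying flat on the bench, between robot and chest on the left; origin under its middle. Leave alone
- brush: bench brush lying on the bench to the left of the chest; origin under its middle. Leave alone

How it is judged:
By the outcome, as a careful person would: the job done as asked, in the order asked, and still so for the second after the job is handed in, with the robot touching nothing.
It also fails if it takes over 58 s, if anything falls off the work surface, if the arm or the gripper's body presses on something with over 40 N, if the wrist force passes 120 N, or if a joint passes its speed limit or range.

## Working session

There is one attempt and no reset: what is moved stays moved. The work goes in short steps, Python scripts to look and compute and a tool call to move; the robot and the scene stay as the last step left them, time stands still between calls to the robot, and variables do not carry over. Pictures are saved under pics/ and viewed, and the job is handed in when it is done.

Besides the shell and the picture viewer there is one more tool, called after "Call:" as name(argument=value, ...) on one line, values as JSON. send_rows: Moves the arm, as the interface text tells. Shifts and turns lie within -1 to 1; 1 stands for 0.2 m of shift or 90 degrees of turn. Its arguments: {"type":"object","properties":{"moves":{"type":"array"}},"required":["moves"]}

```bash
mkdir -p pics; ls
python3 - <<'E'
from bench import readout, vision
import cv2,numpy as np
s=readout.get_state();print(s)
for n in ["scene","top"]:
    d=vision.snapshot(n);cv2.imwrite(f"pics/{n}0.png",d["img"][:,:,::-1]);np.savez(f"{n}0.npz",**d)
    print(n,d["camera_matrix"],d["pose"])
E
```

```text
pics
{'clock': 0.0, 'joint_positions': array([ 1.43608455e+00,  3.59418082e-01,  1.10589437e-02, -3.44127061e-04,
       -1.22412974e+00, -2.88091773e-01]), 'joint_velocities': array([ 1.01489751e-03, -9.88795697e-05, -8.27298049e-05, -7.72865650e-04,
        1.03528411e-03, -1.25297482e-03]), 'joint_torque': array([-5.63874937e-05, -5.82707906e+01,  2.93061447e+01,  6.99691683e+00,
        6.90897970e-03, -1.60469449e-04]), 'ee_pos': array([0.27679477, 0.61508939, 0.22560366]), 'ee_rot': array([ 9.77725080e-01, -2.09887890e-01, -9.64651445e-05,  8.56184137e-04]), 'wrist_force': array([ 0.22032971, -0.87502629,  0.39379635]), 'ft_torque': array([-0.03825898, -0.00225283, -0.00875563]), 'gripper_width': 1.0001123133505636}
scene [[441.34854476   0.         327.86245894]
 [  0.         441.34854476 243.79620355]
 [  0.           0.           1.        ]] [[-0.50628782  0.57665302 -0.64120507  1.18077234]
 [ 0.8621547   0.35486924 -0.36160351  0.34749117]
 [ 0.0190242  -0.73589341 -0.67683008  0.74780318]
 [ 0.          0.          0.          1.        ]]
top [[589.43521561   0.         325.30017029]
 [  0.         589.43521561 237.01835253]
 [  0.           0.           1.        ]] [[ 2.34793700e-02 -9.97634310e-01  6.46103862e-02  4.56705597e-01]
 [-9.99552436e-01 -2.46246452e-02 -1.69868895e-02 -9.33568224e-04]
 [ 1.85377116e-02 -6.41826274e-02 -9.97765976e-01  1.41814066e+00]
 [ 0.00000000e+00  0.00000000e+00  0.00000000e+00  1.00000000e+00]]
```

View pics/top0.png

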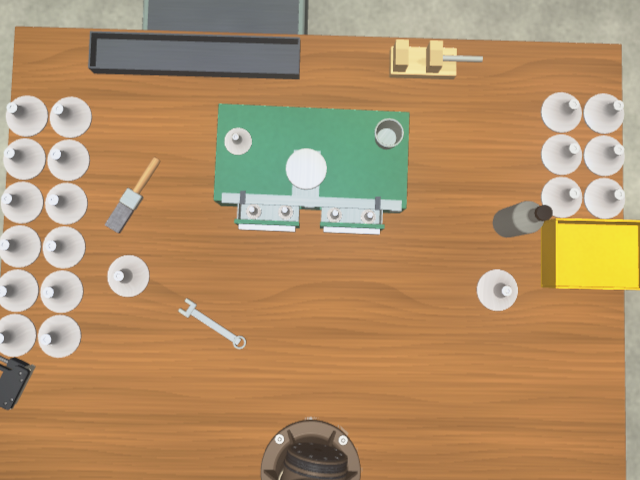

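View pics/scene0.png

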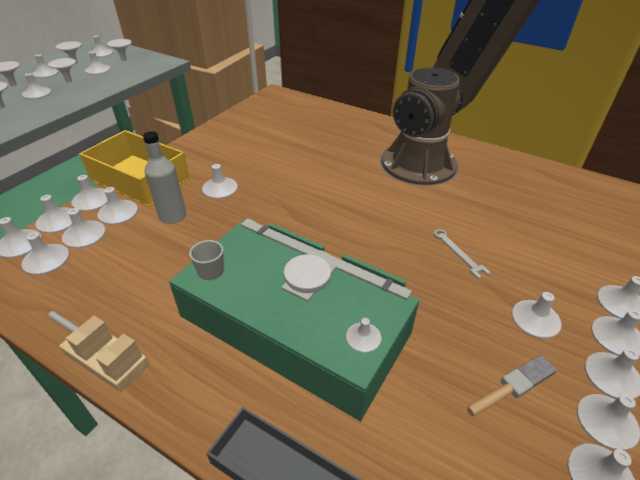

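```bash
cat > h.py <<'E'
import numpy as np
def world(d,u,v,z=None):
    """pixel -> world; if z given, intersect ray with plane world z, else use depth"""
    K=d["camera_matrix"];P=d["pose"]
    r=np.array([(u-K[0,2])/K[0,0],(v-K[1,2])/K[1,1],1.])
    if z is None:
        return P[:3,:3]@(r*d["z_map"][int(round(v)),int(round(u))])+P[:3,3]
    w=P[:3,:3]@r; return P[:3,3]+w*(z-P[2,3])/w[2]
def cloud(d):
    K=d["camera_matrix"];P=d["pose"];v,u=np.mgrid[:480,:640]
    z=d["z_map"]; c=np.stack([(u-K[0,2])/K[0,0]*z,(v-K[1,2])/K[1,1]*z,z],-1)
    return c@P[:3,:3].T+P[:3,3]
E
python3 - <<'E'
import numpy as np,cv2
from h import *
d=np.load("top0.npz");im=d["img"][:,:,::-1]
c=im[95:245,205:420];cv2.imwrite("pics/crop0.png",cv2.resize(c,None,fx=3.7,fy=3.7,interpolation=cv2.INTER_CUBIC))
C=cloud(d)
for u,v in [(240,120),(306,168),(250,180),(380,180),(268,228),(350,230),(260,203),(380,205),(300,300)]:print(u,v,C[v,u].round(4),im[v,u])
E
```

```text
240 120 [0.8005 0.1748 0.1083] [133 168 102]
306 168 [0.6892 0.023  0.1428] [242 237 233]
250 180 [0.6645 0.1477 0.112 ] [136 167 103]
380 180 [ 0.6725 -0.1428  0.1099] [131 164 100]
268 228 [0.5606 0.1069 0.0809] [243 238 236]
350 230 [ 0.5613 -0.08    0.0732] [242 237 235]
260 203 [0.6135 0.1238 0.1123] [213 209 197]
380 205 [ 0.6153 -0.143   0.1172] [176 171 162]
300 300 [ 0.396   0.032  -0.0023] [ 81 133 191]
```

View pics/crop0.png

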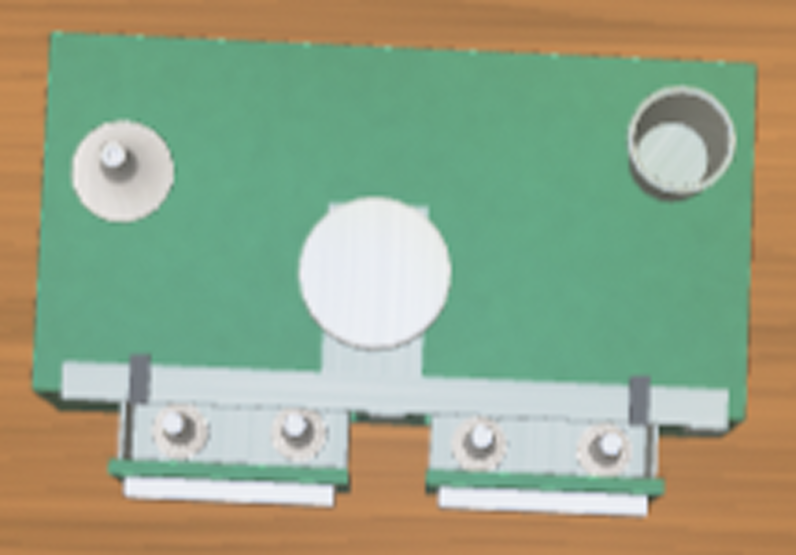

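Run:
```python
import numpy as np
from h import *
d=np.load("top0.npz")
f=lambda u,v,z:world(d,205+(u+.5)/3.7-.5,95+(v+.5)/3.7-.5,z)[:2]
P={k:f(*a) for k,a in dict(BL=(52,32,.11),BR=(756,63,.11),FL=(35,390,.11),FR=(745,417,.11),
 sl0=(125,496,.076),sl1=(333,507,.076),sr0=(439,506,.076),sr1=(647,515,.076),pad=(375,272,.142),
 padL=(299,272,.142),padR=(451,272,.142),padT=(375,196,.142),padB=(375,350,.142),
 ped=(123,171,.11),cup=(682,140,.165)).items()}
for k,v in P.items():print(k,v.round(4))
n=lambda a:np.linalg.norm(a)
print("w",n(P['BL']-P['BR']),n(P['FL']-P['FR']),"d",n(P['BL']-P['FL']),n(P['BR']-P['FR']),n(P['sl0']-P['sl1']),n(P['sr0']-P['sr1']))
y=(P['BL']-P['BR']+P['FL']-P['FR']);y/=n(y);x=np.array([y[1],-y[0]])
O=(P['BL']+P['BR'])/2-.22*x
print("yaw deg",np.degrees(np.arctan2(x[1],x[0])),"O",O,x)
for k,v in P.items():print(k,((v-O)@x).round(4),((v-O)@y).round(4))
# depth-based top face
C=cloud(d)[100:215,205:420].reshape(-1,3)
```

```text
BL [0.8369 0.2237]
BR [ 0.83   -0.2057]
FL [0.6177 0.2262]
FR [ 0.6124 -0.2021]
sl0 [0.5577 0.1745]
sl1 [0.5541 0.0464]
sr0 [ 0.5564 -0.0189]
sr1 [ 0.554  -0.1475]
pad [0.689  0.0231]
padL [0.6878 0.0679]
padR [ 0.6903 -0.0218]
padT [0.7344 0.0242]
padB [0.6427 0.0219]
ped [0.7525 0.1778]
cup [ 0.7674 -0.1544]
w 0.42940260346823866 0.428347484313584 d 0.2191450360840023 0.21768197867201075 0.1281481376619407 0.1286835909932887
yaw deg -0.8143309512745147 O [0.61348232 0.01212289] [ 0.999899   -0.01421228]
BL 0.2204 0.2147
BR 0.2196 -0.2147
FL 0.0012 0.2141
FR 0.002 -0.2142
sl0 -0.058 0.1616
sl1 -0.0598 0.0335
sr0 -0.0567 -0.0318
sr1 -0.0572 -0.1605
pad 0.0754 0.012
padL 0.0736 0.0568
padR 0.0772 -0.0328
padT 0.1208 0.0138
padB 0.029 0.0102
ped 0.1367 0.1676
cup 0.1563 -0.1643
```

```bash
cat >> h.py <<'E'
from scipy.spatial.transform import Rotation as R
YAW=np.radians(-0.95); O=np.array([0.6135,0.0121])
X=np.array([np.cos(YAW),np.sin(YAW)]); Y=np.array([-X[1],X[0]])
def w(cx,cy,z): return np.r_[O+cx*X+cy*Y,z]          # chest frame -> world
def rot(tilt):   # tool x along chest x, fingers leaning so that tip leads
    return R.from_euler('z',YAW)*R.from_matrix(np.diag([1.,-1,-1]))*R.from_euler('y',tilt,degrees=True)
def plan(p,r):
    from bench import readout
    s=readout.get_state(); r0=R.from_quat(s["ee_rot"])
    print("t",s["clock"],"at",s["ee_pos"].round(4),"shift",(r0.inv().apply(p-s["ee_pos"])/.2).round(3),
      "turn",((r0.inv()*r).as_rotvec()/(np.pi/2)).round(3),"F",s["wrist_force"].round(1))
E
python3 - <<'E'
from h import *
print(w(-.1,.097,.2))
plan(w(-.1,.097,.2),rot(10));
E
```

```text
[0.51512199 0.11074465 0.2       ]
t 0.1 at [0.2768 0.6151 0.2257] shift [2.122 1.811 0.132] turn [ 0.024  0.11  -0.258] F [ 0.5 -0.   1.1]
```

Call:
send_rows(moves=[0.1,0.09,0,0,0,0,0,0.25,0.22,0,0,0,0,0,0.42,0.36,0,0,0,0,0,0.59,0.5,0,0,0,0,0,0.76,0.65,0,0,0,0,0,0.92,0.79,0,0,0,0,0,1,0.86,0,0,0,0,0,1,0.86,0,0,0,0,0])

```text
clock: 0.9
ee_pos: [0.3895, 0.3739, 0.2267]
ee_rot: [0.977, -0.211, -0.0, 0.0]
wrist_force: [0.0, 0.6, 0.6]
gripper_width: 0.33
```

Run:
```python
from h import *
plan(w(-.1,.097,.2),rot(10));
```

```text
t 0.9 at [0.3895 0.3739 0.2267] shift [1.115 0.939 0.134] turn [ 0.023  0.11  -0.26 ] F [0.  0.6 0.6]
```

Call:
send_rows(moves=[0.12,0.1,0,0,0,0,0,0.28,0.23,0.03,0,0.02,-0.05,0,0.45,0.38,0.06,0.01,0.05,-0.12,0,0.62,0.53,0.1,0.02,0.08,-0.2,0,0.79,0.67,0.13,0.023,0.11,-0.26,0,0.93,0.83,0.13,0.023,0.11,-0.26,0,1,0.94,0.13,0.023,0.11,-0.26,0,1,0.94,0.13,0.023,0.11,-0.26,0])

```text
clock: 1.7
ee_pos: [0.4938, 0.1209, 0.2003]
ee_rot: [0.996, -0.008, 0.087, 0.001]
wrist_force: [-0.2, 0.8, -0.7]
gripper_width: 0.006
```

Run:
```python
from h import *
plan(w(-.1,.097,.062),rot(10)); 
from bench import vision
import cv2
d=vision.snapshot("top");cv2.imwrite("pics/top1.png",cv2.resize(d["img"][90:300,200:440,::-1],None,fx=3.3,fy=2.8))
np.savez("top1.npz",**d)
```

```text
t 1.7 at [0.4938 0.1209 0.2003] shift [-0.014  0.049  0.699] turn [-0.  0.  0.] F [-0.2  0.8 -0.7]
```

View pics/top1.png

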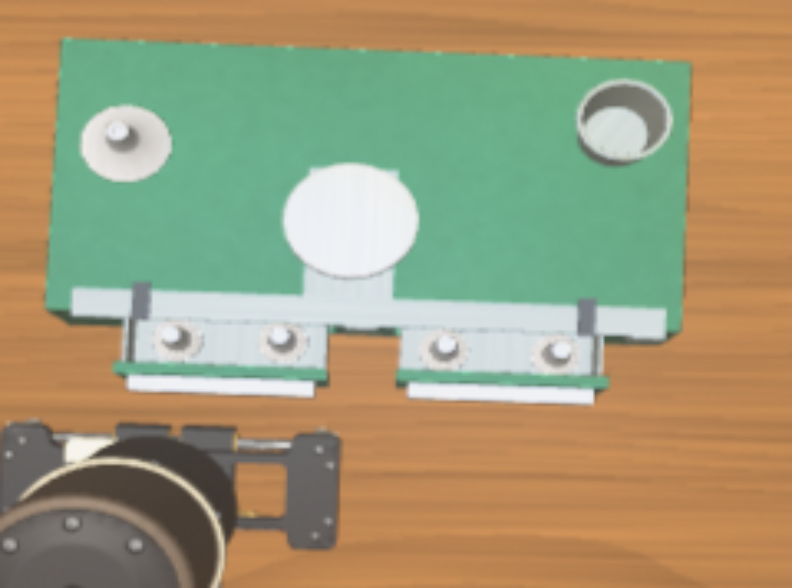

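The top view shows the gripper left of and in front of the left drawer, with the jaw line parallel to the chest front. All four stems are standing. I'll descend next.

Call:
send_rows(moves=[0,0.02,0.1,0,0,0,0,0,0.049,0.24,0,0,0,0,-0.01,0.049,0.4,0,0,0,0,-0.014,0.049,0.55,0,0,0,0,-0.014,0.049,0.66,0,0,0,0,-0.014,0.049,0.7,0,0,0,0,-0.014,0.049,0.7,0,0,0,0])

```text
clock: 2.45
ee_pos: [0.5151, 0.1134, 0.0612]
ee_rot: [0.996, -0.006, 0.087, 0.001]
wrist_force: [1.1, -0.3, 0.8]
gripper_width: 0.004
```

Run:
```python
from h import *
plan(w(-.012-.0094,.097,.062),rot(10))
```

```text
t 2.45 at [0.5151 0.1134 0.0612] shift [0.388 0.015 0.064] turn [0.    0.001 0.003] F [ 1.1 -0.3  0.8]
```

Call:
send_rows(moves=[0.02,0.001,0.003,0,0,0,0,0.045,0.002,0.007,0,0,0,0,0.07,0.003,0.012,0,0,0,0,0.095,0.004,0.016,0,0,0,0,0.11,0.005,0.018,0,0,0,0,0.12,0.005,0.02,0,0,0,0,0.13,0.006,0.021,0,0,0,0,0.14,0.006,0.023,0,0,0,0,0.15,0.006,0.025,0,0,0,0,0.16,0.007,0.026,0,0,0,0,0.17,0.007,0.028,0,0,0,0,0.18,0.007,0.03,0,0,0,0,0.19,0.008,0.031,0,0,0,0,0.2,0.008,0.033,0,0,0,0,0.21,0.008,0.035,0,0,0,0,0.22,0.009,0.036,0,0,0,0,0.23,0.009,0.038,0,0,0,0,0.24,0.01,0.04,0,0,0,0,0.25,0.01,0.041,0,0,0,0,0.26,0.01,0.043,0,0,0,0])

```text
clock: 4.45
ee_pos: [0.5683, 0.1103, 0.0628]
ee_rot: [0.996, -0.007, 0.087, 0.001]
wrist_force: [-2.6, 1.5, -0.4]
gripper_width: 0.005
```

Run:
```python
from h import *
plan(w(-.012-.0094,.097,.062),rot(10)) 
from bench import vision
import cv2
d=vision.snapshot("top");cv2.imwrite("pics/top2.png",cv2.resize(d["img"][90:300,200:440,::-1],None,fx=3.3,fy=2.8))
```

```text
t 4.45 at [0.5683 0.1103 0.0628] shift [0.124 0.003 0.026] turn [-0.    -0.     0.002] F [-2.6  1.5 -0.4]
```

View pics/top2.png

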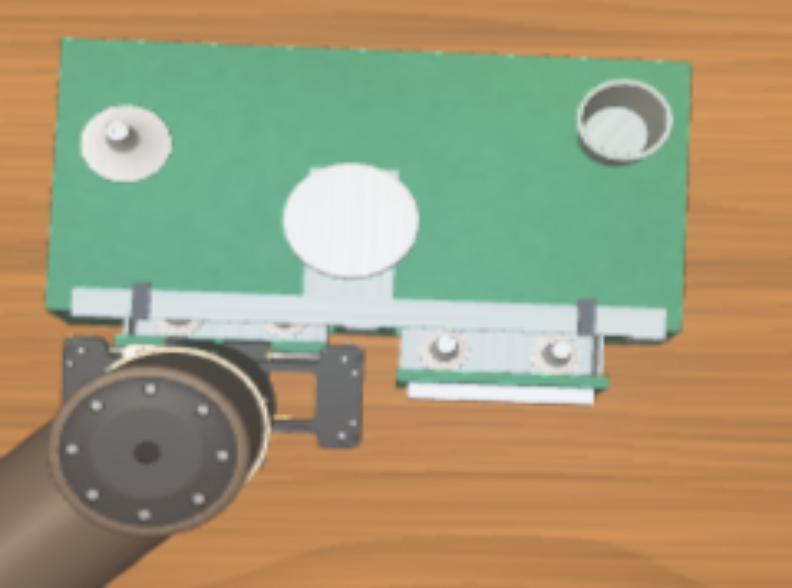

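The left drawer is sliding in with about 2.6 N on the wrist and both stems standing, so I'll continue and slow towards the end.

Call:
send_rows(moves=[0.005,0,0.001,0,0,0,0,0.015,0,0.003,0,0,0,0,0.025,0,0.005,0,0,0,0,0.035,0.001,0.007,0,0,0,0,0.045,0.001,0.008,0,0,0,0,0.055,0.001,0.01,0,0,0,0,0.065,0.001,0.012,0,0,0,0,0.074,0.002,0.013,0,0,0,0,0.08,0.002,0.014,0,0,0,0,0.085,0.002,0.015,0,0,0,0,0.09,0.002,0.016,0,0,0,0,0.095,0.002,0.017,0,0,0,0,0.1,0.002,0.018,0,0,0,0,0.105,0.002,0.019,0,0,0,0,0.11,0.003,0.019,0,0,0,0,0.114,0.003,0.02,0,0,0,0])

```text
clock: 6.1
ee_pos: [0.5914, 0.1094, 0.0629]
ee_rot: [0.996, -0.007, 0.088, 0.0]
wrist_force: [-2.3, 1.6, 0.7]
gripper_width: 0.007
```

Call:
send_rows(moves=[0.003,0,0.0005,0,0,0,0,0.006,0,0.001,0,0,0,0,0.009,0,0.0015,0,0,0,0,0.012,0,0.002,0,0,0,0,0.015,0,0.0025,0,0,0,0])

```text
clock: 6.6
ee_pos: [0.5944, 0.1093, 0.0629]
ee_rot: [0.996, -0.007, 0.087, 0.0]
wrist_force: [-1.7, 1.4, 0.4]
gripper_width: 0.005
```

Call:
send_rows(moves=[0.003,0,0.0005,0,0,0,0,0.006,0,0.001,0,0,0,0,0.009,0,0.0015,0,0,0,0])

```text
clock: 6.9
ee_pos: [0.5947, 0.1092, 0.0627]
ee_rot: [0.996, -0.007, 0.086, 0.001]
wrist_force: [-16.3, 6.7, 10.9]
gripper_width: 0.004
```

Run:
```python
from h import *
plan(w(-.1,.097,.062),rot(10)) 
plan(w(-.1,-.097,.062),rot(10))
```

```text
t 6.9 at [0.5947 0.1092 0.0627] shift [-0.393 -0.002 -0.065] turn [-0.     0.001  0.002] F [-16.3   6.7  10.9]
t 6.9 at [0.5947 0.1092 0.0627] shift [-0.396  0.968 -0.065] turn [-0.     0.001  0.002] F [-16.3   6.7  10.9]
```

Call:
send_rows(moves=[-0.01,0,-0.002,0,0,0,0,-0.03,0,-0.005,0,0,0,0,-0.1,0,-0.017,0,0,0,0,-0.2,0,-0.033,0,0,0,0,-0.32,0,-0.053,0,0,0,0,-0.4,0,-0.066,0,0,0,0,-0.4,0.12,-0.066,0,0,0,0,-0.4,0.3,-0.066,0,0,0,0,-0.4,0.5,-0.066,0,0,0,0,-0.4,0.7,-0.066,0,0,0,0,-0.4,0.88,-0.066,0,0,0,0,-0.4,0.97,-0.066,0,0,0,0,-0.4,0.97,-0.066,0,0,0,0])

```text
clock: 8.2
ee_pos: [0.5125, -0.0856, 0.062]
ee_rot: [0.996, -0.008, 0.088, 0.001]
wrist_force: [1.2, 0.8, 0.5]
gripper_width: 0.004
```

Run:
```python
from h import *
plan(w(-.012-.0094,-.097,.062),rot(10)) 
from bench import vision
import cv2
d=vision.snapshot("top");cv2.imwrite("pics/top3.png",cv2.resize(d["img"][90:300,200:440,::-1],None,fx=3.3,fy=2.8))
```

```text
t 8.2 at [ 0.5125 -0.0856  0.062 ] shift [ 0.384 -0.012  0.068] turn [-0.    -0.001  0.   ] F [1.2 0.8 0.5]
```

View pics/top3.png

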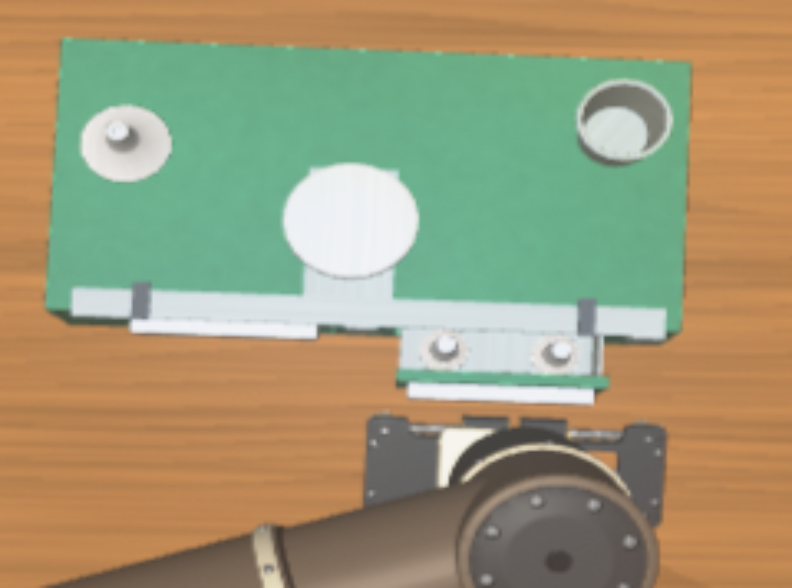

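The left drawer is shut: only its strip shows, at about (225,328). The gripper now stands in front of the right drawer.

Call:
send_rows(moves=[0.02,-0.001,0.003,0,0,0,0,0.045,-0.001,0.007,0,0,0,0,0.07,-0.002,0.012,0,0,0,0,0.095,-0.003,0.016,0,0,0,0,0.11,-0.003,0.018,0,0,0,0,0.12,-0.004,0.02,0,0,0,0,0.13,-0.004,0.021,0,0,0,0,0.14,-0.004,0.023,0,0,0,0,0.15,-0.005,0.025,0,0,0,0,0.16,-0.005,0.026,0,0,0,0,0.17,-0.005,0.028,0,0,0,0,0.18,-0.006,0.03,0,0,0,0,0.19,-0.006,0.031,0,0,0,0,0.2,-0.006,0.033,0,0,0,0,0.21,-0.007,0.035,0,0,0,0,0.22,-0.007,0.036,0,0,0,0,0.23,-0.007,0.038,0,0,0,0,0.24,-0.008,0.04,0,0,0,0,0.25,-0.008,0.041,0,0,0,0,0.26,-0.008,0.043,0,0,0,0])

```text
clock: 10.25
ee_pos: [0.5654, -0.0826, 0.0624]
ee_rot: [0.996, -0.007, 0.087, 0.0]
wrist_force: [-2.4, -1.3, -0.4]
gripper_width: 0.003
```

Run:
```python
from h import *
plan(w(-.012-.0094,-.097,.062),rot(10))
```

```text
t 10.25 at [ 0.5654 -0.0826  0.0624] shift [0.123 0.008 0.024] turn [-0.001 -0.     0.002] F [-2.4 -1.3 -0.4]
```

Call:
send_rows(moves=[0.005,0,0.001,0,0,0,0,0.015,0,0.003,0,0,0,0,0.025,0,0.005,0,0,0,0,0.035,0.001,0.007,0,0,0,0,0.045,0.001,0.008,0,0,0,0,0.055,0.001,0.01,0,0,0,0,0.065,0.001,0.012,0,0,0,0,0.074,0.002,0.013,0,0,0,0,0.08,0.002,0.014,0,0,0,0,0.085,0.002,0.015,0,0,0,0,0.09,0.002,0.016,0,0,0,0,0.095,0.002,0.017,0,0,0,0,0.1,0.002,0.018,0,0,0,0,0.105,0.002,0.019,0,0,0,0,0.11,0.003,0.019,0,0,0,0,0.113,0.003,0.02,0,0,0,0,0.116,0.003,0.02,0,0,0,0,0.119,0.003,0.021,0,0,0,0])

```text
clock: 12.05
ee_pos: [0.5895, -0.0836, 0.0625]
ee_rot: [0.996, -0.007, 0.088, 0.0]
wrist_force: [-1.7, 1.2, 1.0]
gripper_width: 0.006
```

Call:
send_rows(moves=[0.003,0,0.0005,0,0,0,0,0.006,0,0.001,0,0,0,0,0.009,0,0.0015,0,0,0,0])

```text
clock: 12.35
ee_pos: [0.5912, -0.0836, 0.0625]
ee_rot: [0.996, -0.007, 0.087, 0.001]
wrist_force: [-4.9, 2.3, 3.7]
gripper_width: 0.003
```

Call:
send_rows(moves=[0.003,0,0.0005,0,0,0,0,0.006,0,0.001,0,0,0,0])

```text
clock: 12.55
ee_pos: [0.5913, -0.0838, 0.0623]
ee_rot: [0.996, -0.007, 0.086, 0.001]
wrist_force: [-8.7, 3.3, 5.2]
gripper_width: 0.003
```

Run:
```python
from h import *
plan(w(-.1,-.097,.062),rot(10)) 
plan(w(-.1,-.097,.23),rot(0)) 
plan(w(.076,-.097,.23),rot(0))
```

```text
t 12.55 at [ 0.5913 -0.0838  0.0623] shift [-0.391  0.003 -0.067] turn [-0.     0.001  0.002] F [-8.7  3.3  5.2]
t 12.55 at [ 0.5913 -0.0838  0.0623] shift [-0.246  0.003 -0.894] turn [-0.    -0.11   0.002] F [-8.7  3.3  5.2]
t 12.55 at [ 0.5913 -0.0838  0.0623] shift [ 0.62   0.005 -0.743] turn [-0.    -0.11   0.002] F [-8.7  3.3  5.2]
```

Call:
send_rows(moves=[-0.01,0,-0.002,0,0,0,0,-0.03,0,-0.005,0,0,0,0,-0.1,0,-0.017,0,0,0,0,-0.2,0,-0.033,0,0,0,0,-0.32,0,-0.06,0,0,0,0,-0.38,0,-0.15,0,0,0,0,-0.36,0,-0.3,0,0,0,0,-0.33,0,-0.47,0,-0.03,0,0,-0.3,0,-0.65,0,-0.06,0,0,-0.27,0,-0.8,0,-0.09,0,0,-0.25,0,-0.89,0,-0.11,0,0,-0.25,0,-0.89,0,-0.11,0,0])

```text
clock: 13.75
ee_pos: [0.515, -0.0825, 0.2322]
ee_rot: [1.0, -0.007, 0.004, -0.0]
wrist_force: [-0.6, -0.2, -0.8]
gripper_width: 0.009
```

Run:
```python
from h import *
plan(w(.076,-.105,.23),rot(0)) 
from bench import vision
import cv2
d=vision.snapshot("top");np.savez("top4.npz",**d);cv2.imwrite("pics/top4.png",cv2.resize(d["img"][95:245,205:420,::-1],None,fx=3.7,fy=3.7,interpolation=cv2.INTER_CUBIC))
```

```text
t 13.75 at [ 0.515  -0.0825  0.2322] shift [0.865 0.047 0.018] turn [-0.    -0.005  0.002] F [-0.6 -0.2 -0.8]
```

View pics/top4.png

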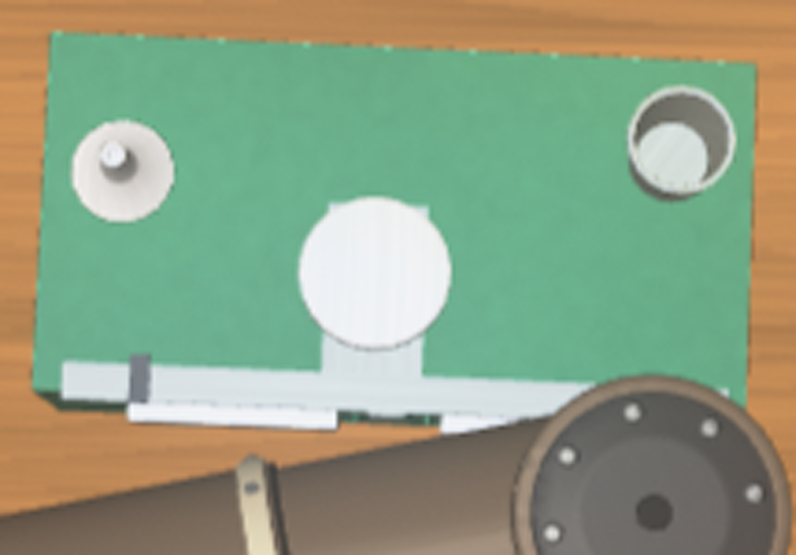

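Both strips lie flush against the chest, with lower edges at about (330,430) and (460,432). Pedestal and cup haven't moved. Next I'll go over the chest, to the right of the pad.

Call:
send_rows(moves=[0.08,0.01,0,0,0,0,0,0.22,0.02,0,0,0,0,0,0.38,0.03,0,0,0,0,0,0.54,0.04,0,0,0,0,0,0.7,0.05,0,0,-0.005,0,0,0.82,0.05,0,0,-0.005,0,0,0.865,0.05,0.02,0,-0.005,0,0,0.865,0.05,0.02,0,-0.005,0,0])

```text
clock: 14.6
ee_pos: [0.6846, -0.0948, 0.2228]
ee_rot: [1.0, -0.007, -0.004, -0.0]
wrist_force: [-0.3, -0.3, 0.1]
gripper_width: 0.005
```

Run:
```python
from h import *
plan(w(.076,-.105,.127),rot(0))
```

```text
t 14.6 at [ 0.6846 -0.0948  0.2228] shift [ 0.02  -0.003  0.479] turn [-0.     0.005  0.002] F [-0.3 -0.3  0.1]
```

Call:
send_rows(moves=[0.01,0,0.08,0,0.005,0,0,0.02,0,0.2,0,0.005,0,0,0.02,0,0.32,0,0.005,0,0,0.02,0,0.42,0,0.005,0,0,0.02,0,0.47,0,0.005,0,0,0.02,0,0.475,0,0.005,0,0])

```text
clock: 15.2
ee_pos: [0.6869, -0.0949, 0.1294]
ee_rot: [1.0, -0.007, 0.0, -0.0]
wrist_force: [-0.0, 0.9, 0.2]
gripper_width: 0.009
```

Run:
```python
from h import *
plan(w(.076,.012+.07-.045-.021,.128),rot(0)) 
from bench import vision
import cv2
d=vision.snapshot("scene");cv2.imwrite("pics/sc5.png",cv2.resize(d["img"][200:420,150:450,::-1],None,fx=2.6,fy=2.6))
```

```text
t 15.2 at [ 0.6869 -0.0949  0.1294] shift [ 0.006 -0.609  0.007] turn [-0.    -0.     0.002] F [-0.   0.9  0.2]
```

View pics/sc5.png

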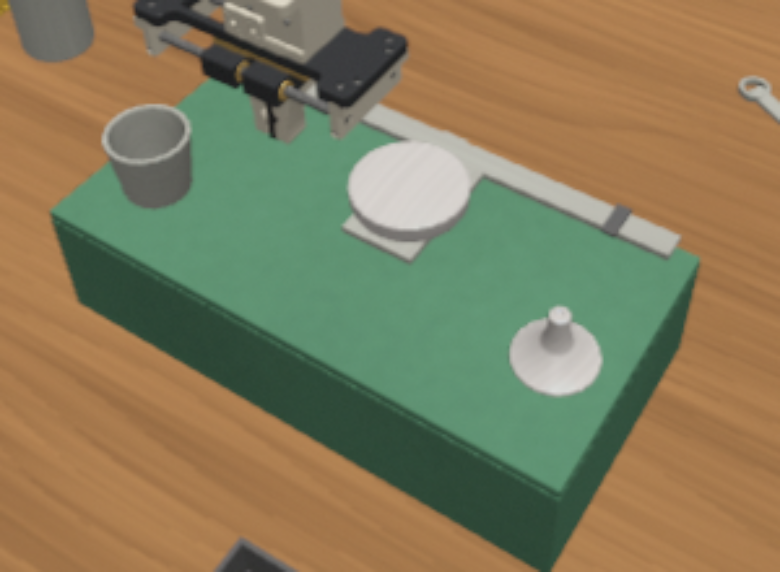

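Run:
```python
from h import *
from bench import vision
d=vision.snapshot("scene");C=cloud(d);p=C[:,:][d["z_map"]>0]
q=p.copy();xy=p[:,:2]-O;cx=xy@X;cy=xy@Y
m=(cx>0.0)&(cx<.12)&(p[:,2]>.118)&(p[:,2]<.26)
for lo in np.arange(-.22,.06,.01):
    k=m&(cy>=lo)&(cy<lo+.01)
    if k.sum(): print(lo.round(3),k.sum(),"zmin",p[k,2].min().round(4),"x",cx[k][p[k,2].argmin()].round(3))
k=m&(cy>-.15)&(cy<-.05)&(p[:,2]<.17)
print("finger y",cy[k].min(),cy[k].max(),"x",cx[k].min(),cx[k].max())
```

```text
-0.21 26 zmin 0.2222 x 0.113
-0.2 147 zmin 0.2016 x 0.115
-0.19 297 zmin 0.1969 x 0.053
-0.18 185 zmin 0.2107 x 0.107
-0.17 48 zmin 0.2085 x 0.107
-0.16 50 zmin 0.2103 x 0.107
-0.15 37 zmin 0.2104 x 0.108
-0.14 94 zmin 0.2032 x 0.114
-0.13 111 zmin 0.1373 x 0.085
-0.12 192 zmin 0.1327 x 0.085
-0.11 141 zmin 0.1318 x 0.083
-0.1 198 zmin 0.1351 x 0.085
-0.09 219 zmin 0.1361 x 0.083
-0.08 200 zmin 0.1936 x 0.07
-0.07 98 zmin 0.1182 x 0.011
-0.06 262 zmin 0.1183 x 0.016
-0.05 146 zmin 0.1181 x 0.006
-0.04 171 zmin 0.118 x 0.001
-0.03 270 zmin 0.118 x 0.005
-0.02 574 zmin 0.1181 x 0.116
-0.01 261 zmin 0.1183 x 0.005
0.0 179 zmin 0.1187 x 0.118
0.01 202 zmin 0.118 x 0.002
0.02 213 zmin 0.118 x 0.009
0.03 207 zmin 0.118 x 0.107
0.04 189 zmin 0.1181 x 0.106
0.05 155 zmin 0.1181 x 0.014
0.06 4 zmin 0.118 x 0.003
finger y -0.12351047171268012 -0.054071302702876585 x 0.0004018514800652116 0.08931770173237352
```

Depth shows the gripper's end brackets stay above 0.194 m, clear of the pad. The fingers are ±21 mm wide. I'll push the pad left now.

Call:
send_rows(moves=[0,-0.02,0.002,0,0,0,0,0,-0.05,0.004,0,0,0,0,0,-0.09,0.004,0,0,0,0,0,-0.13,0.004,0,0,0,0,0,-0.17,0.004,0,0,0,0,0,-0.195,0.004,0,0,0,0,0,-0.21,0.004,0,0,0,0,0,-0.22,0.004,0,0,0,0,0,-0.23,0.004,0,0,0,0,0,-0.24,0.004,0,0,0,0,0,-0.25,0.004,0,0,0,0,0,-0.26,0.004,0,0,0,0,0,-0.27,0.004,0,0,0,0,0,-0.28,0.004,0,0,0,0,0,-0.29,0.004,0,0,0,0])

```text
clock: 16.8
ee_pos: [0.6894, -0.0368, 0.1298]
ee_rot: [1.0, -0.007, 0.001, -0.0]
wrist_force: [0.3, 0.3, -0.0]
gripper_width: 0.006
```

Run:
```python
from h import *
plan(w(.076,.012+.07-.045-.021,.129),rot(0))
```

```text
t 16.8 at [ 0.6894 -0.0368  0.1298] shift [-0.002 -0.318  0.004] turn [-0.    -0.002  0.002] F [ 0.3  0.3 -0. ]
```

Run:
```python
from bench import vision
import cv2
d=vision.snapshot("scene");cv2.imwrite("pics/sc6.png",cv2.resize(d["img"][200:340,220:420,::-1],None,fx=4,fy=4))
```

```text
(no output)
```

View pics/sc6.png

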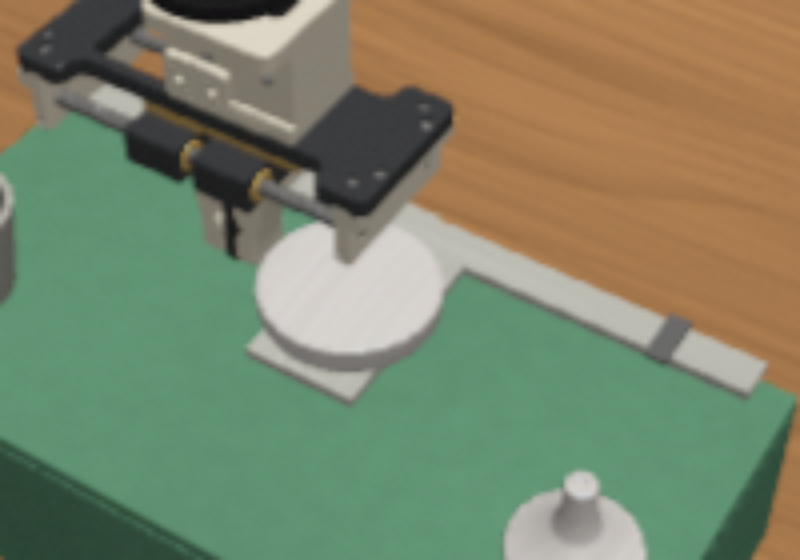

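The finger is right beside the pad rim, around (255,262), and not yet pressing. I'll keep going at 20 mm/s.

Call:
send_rows(moves=[0,-0.005,0,0,0,0,0,0,-0.015,0,0,0,0,0,0,-0.025,0,0,0,0,0,0,-0.035,0,0,0,0,0,0,-0.045,0,0,0,0,0,0,-0.055,0,0,0,0,0,0,-0.065,0,0,0,0,0,0,-0.075,0,0,0,0,0,0,-0.085,0,0,0,0,0,0,-0.095,0,0,0,0,0,0,-0.105,0,0,0,0,0,0,-0.115,0,0,0,0,0,0,-0.125,0,0,0,0,0,0,-0.135,0,0,0,0,0,0,-0.145,0,0,0,0,0,0,-0.155,0,0,0,0,0,0,-0.165,0,0,0,0,0,0,-0.175,0,0,0,0,0,0,-0.185,0,0,0,0,0,0,-0.195,0,0,0,0,0])

```text
clock: 18.85
ee_pos: [0.6899, 0.0023, 0.1298]
ee_rot: [1.0, -0.007, 0.001, -0.0]
wrist_force: [1.1, -2.8, 0.2]
gripper_width: 0.003
```

Run:
```python
from h import *
plan(w(.076,.012+.07-.045-.021,.129),rot(0)) 
from bench import vision
import cv2
d=vision.snapshot("scene");cv2.imwrite("pics/sc7.png",cv2.resize(d["img"][200:340,220:420,::-1],None,fx=4,fy=4))
```

```text
t 18.85 at [0.6899 0.0023 0.1298] shift [-0.002 -0.123  0.004] turn [-0.    -0.002  0.002] F [ 1.1 -2.8  0.2]
```

View pics/sc7.png

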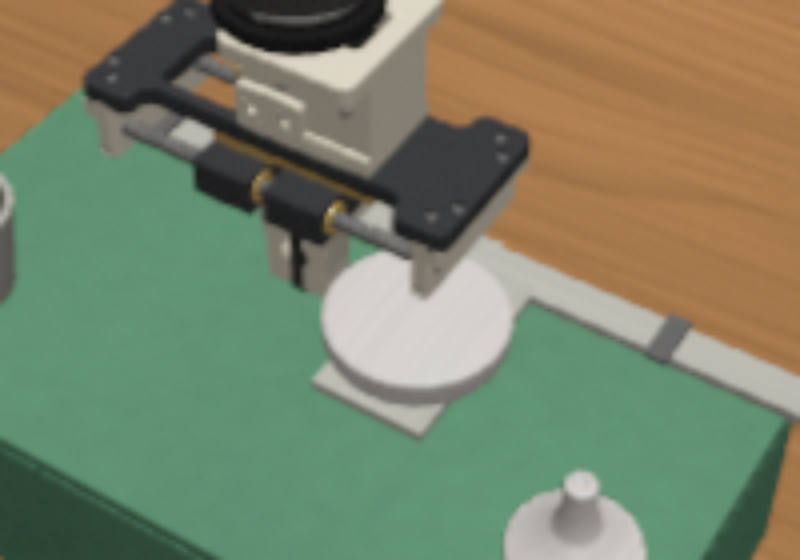

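The bar slides with the pad at about 2.8 N. From here I'll go slower, with force checks.

Call:
send_rows(moves=[0,-0.008,0,0,0,0,0,0,-0.016,0,0,0,0,0,0,-0.023,0,0,0,0,0,0,-0.03,0,0,0,0,0,0,-0.035,0,0,0,0,0,0,-0.04,0,0,0,0,0,0,-0.045,0,0,0,0,0,0,-0.05,0,0,0,0,0])

```text
clock: 19.7
ee_pos: [0.69, 0.0122, 0.1298]
ee_rot: [1.0, -0.007, 0.001, -0.0]
wrist_force: [2.0, -1.7, -0.4]
gripper_width: -0.002
```

Call:
send_rows(moves=[0,-0.005,0,0,0,0,0,0,-0.01,0,0,0,0,0,0,-0.015,0,0,0,0,0,0,-0.02,0,0,0,0,0,0,-0.025,0,0,0,0,0])

```text
clock: 20.2
ee_pos: [0.6901, 0.0172, 0.1298]
ee_rot: [1.0, -0.007, 0.001, -0.0]
wrist_force: [1.3, -2.7, -0.5]
gripper_width: 0.004
```

Call:
send_rows(moves=[0,-0.005,0,0,0,0,0,0,-0.01,0,0,0,0,0,0,-0.015,0,0,0,0,0,0,-0.02,0,0,0,0,0])

```text
clock: 20.6
ee_pos: [0.6902, 0.0212, 0.1298]
ee_rot: [1.0, -0.007, 0.001, -0.0]
wrist_force: [1.8, -1.3, -0.1]
gripper_width: 0.006
```

Call:
send_rows(moves=[0,-0.005,0,0,0,0,0,0,-0.01,0,0,0,0,0,0,-0.015,0,0,0,0,0,0,-0.02,0,0,0,0,0])

```text
clock: 21.0
ee_pos: [0.6901, 0.0232, 0.1298]
ee_rot: [1.0, -0.007, 0.001, 0.001]
wrist_force: [3.8, -13.0, -1.4]
gripper_width: 0.007
```

Call:
send_rows(moves=[0,-0.005,0,0,0,0,0,0,-0.01,0,0,0,0,0,0,-0.015,0,0,0,0,0])

```text
clock: 21.3
ee_pos: [0.6901, 0.0236, 0.1299]
ee_rot: [1.0, -0.007, 0.001, 0.003]
wrist_force: [5.6, -23.2, -2.2]
gripper_width: 0.004
```

Call:
send_rows(moves=[0,-0.005,0,0,0,0,0,0,-0.01,0,0,0,0,0,0,-0.015,0,0,0,0,0])

```text
clock: 21.6
ee_pos: [0.6901, 0.0238, 0.1299]
ee_rot: [1.0, -0.008, 0.0, 0.004]
wrist_force: [8.0, -32.7, -2.8]
gripper_width: 0.006
```

It's against a firm stop. I'll back off and lift away for a check.

Call:
send_rows(moves=[0,0.01,0,0,0,0,0,0,0.025,0,0,0,0,0,0,0.06,0,0,0,0,0,0,0.12,0,0,0,0,0,0,0.2,0,0,0,0,0,0,0.25,-0.05,0,0,0,0,0,0.25,-0.18,0,0,0,0,0,0.25,-0.34,0,0,0,0,0,0.25,-0.45,0,0,0,0,-0.05,0.25,-0.5,0,0,0,0,-0.2,0.25,-0.5,0,0,0,0,-0.38,0.25,-0.5,0,0,0,0,-0.56,0.25,-0.5,0,0,0,0,-0.74,0.25,-0.5,0,0,0,0,-0.9,0.25,-0.5,0,0,0,0,-1,0.25,-0.5,0,0,0,0,-1,0.25,-0.5,0,0,0,0])

```text
clock: 23.3
ee_pos: [0.4863, -0.0167, 0.2297]
ee_rot: [1.0, -0.006, 0.001, -0.001]
wrist_force: [-0.3, 0.7, -0.4]
gripper_width: 0.006
```

Run:
```python
from h import *
plan(w(-.1,.2,.2),rot(0)) 
from bench import vision
import cv2
d=vision.snapshot("top");np.savez("top8.npz",**d);cv2.imwrite("pics/top8.png",cv2.resize(d["img"][95:245,205:420,::-1],None,fx=3.7,fy=3.7,interpolation=cv2.INTER_CUBIC))
d=vision.snapshot("scene");cv2.imwrite("pics/sc8.png",d["img"][:,:,::-1])
```

```text
t 23.3 at [ 0.4863 -0.0167  0.2297] shift [ 0.137 -1.154  0.15 ] turn [-0.001 -0.002  0.002] F [-0.3  0.7 -0.4]
```

View pics/top8.png

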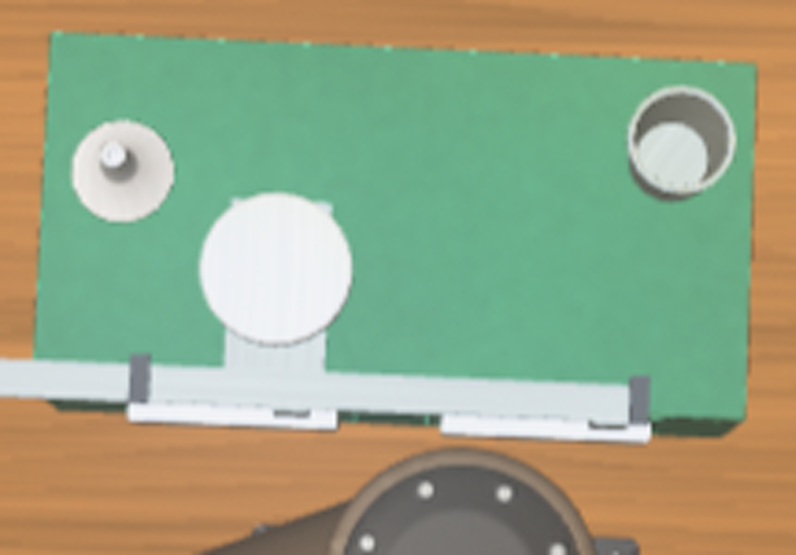

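View pics/sc8.png

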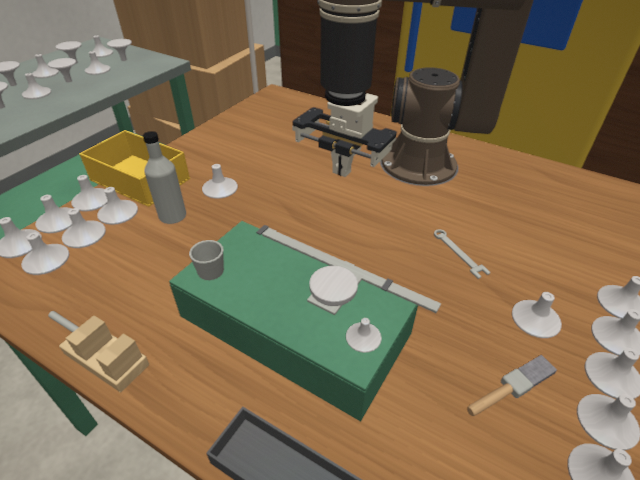

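Run:
```python
from h import *
d=np.load("top8.npz")
def f(u,v,z):
    p=world(d,205+(u+.5)/3.7-.5,95+(v+.5)/3.7-.5,z)[:2]-O; return (p@X).round(4),(p@Y).round(4)
for k,a in dict(pad=(275,268,.142),sl0=(128,422,.076),sl1=(337,430,.076),sr0=(441,433,.076),sr1=(650,441,.076),tabL=(291,412,.11),tabR=(607,422,.11)).items(): print(k,f(*a))
```

```text
pad (np.float64(0.0752), np.float64(0.0713))
sl0 (np.float64(-0.0126), np.float64(0.1619))
sl1 (np.float64(-0.0122), np.float64(0.033))
sr0 (np.float64(-0.0113), np.float64(-0.0313))
sr1 (np.float64(-0.0109), np.float64(-0.1609))
tabL (np.float64(-0.0061), np.float64(0.0599))
tabR (np.float64(-0.0041), np.float64(-0.1308))
```

Run:
```python
from bench import arm
print(arm.job_done())
```

```text
the job is handed in; nothing more can be done
None
```

Both drawers are shut and the locking bar is fully across. I handed the job in at about 23 s, with the arm clear of everything.

- **Drawers:** I pushed the left drawer shut with the closed fingertips, then the right. The speed was about 20 mm/s, dropping to 5–10 mm/s near the end. Each stopped firmly, at about 16 N (left) and 9 N (right). The strip faces afterwards measured 11–13 mm in front of the chest; 12 mm means shut.
- **Locking bar:** I pushed the pad left until it stopped firmly; the force rose to about 33 N without further travel. The pad centre measured 71 mm left of the chest's middle. That matches full lock if the pad is centred when unlocked, which the task does not say. The two tabs now hang before the two drawer fronts.
- **Other things:** The pedestal and cup on the chest, and the items on the bench, look unmoved in the last pictures. No check failed or disagreed.
- **Not checked:** The stems can't be seen with the drawers shut. The left pair were last seen standing about half-way through their push, the right pair just before theirs began. Neither push showed a force jump before its stop.

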